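Unlock the filling machine's tray slide and push it out to its end stop

TASK

The three cakes on the filling machine's tray are done: press the orange release button on the front of the tray slide and, keeping it held down the whole way, push the slide along its rails, away from the nozzle, until it is fully against its end stop. Then let the button come back up so that the slide locks there, and take the hand away. Leave the cakes standing where they are on the tray, and leave everything else on the bench alone.

Things in the scene. Friction and masses are not known exactly. Their poses are not given: they have to be found in the camera images.
- filling_station: Cake-filling machine fixed to the bench: two guide rods on a 210 x 636 mm base. Origin: on the bench, midway between the rods and along them. z up; x across the rods, away from the button's side; y along them, from the nozzle to the unloading end (red bumpers). Cabinet: y -570 to -350, x -90 to +150, 270 mm high, hopper on top to 425 mm. Nozzle and its cylinder: y -350 to -200, x +-30, 166 to 285 mm up.
- tray_slide (a joint): How far the tray slide has moved along the station's +y, in m: about 0 at the start (under the nozzle), 0.220 hard against the end stop. It runs easily (1.5 N friction, about 2.3 kg loaded) but is locked while the button is up: a pin on the button sits in one of 12 notches of a fixed bar, 20 mm apart, with 2 mm play each way. The last notch is at the end stop.
- release_button (a joint): How far the orange button is pressed down, in m: 0 up, 0.009 bottomed. The lock is free from 0.0055 on. A spring lifts it: 3 N at the top, 5.5 N at 0.0055, 7 N at the bottom. Let go between notches, it springs up into the next notch it meets and locks the slide there.
- button_top (a point): Centre of the top face of the orange ribbed release button; it moves with the slide and with the pressing; 114 mm above the bench when up. The face is 52 mm (station x) by 44 mm (station y), open from above and on three sides; on its +y side stands the push shoulder.
- push_face (a point): Centre of the upright face of the push block's aluminium shoulder, looking to the station's -y; moves with the slide. It lies 26 mm to the +y side of the button's centre, is 72 mm wide (station x) and rises 27 mm above the button, to 141 mm above the bench; the shoulder is 53 mm thick. A finger that presses the button pushes the slide along by this face.
- tray_centre (a point): Centre of the tray floor on the slide, 63 mm above the bench, axes as the station's; it moves with the slide. The tray is a narrow black 125 x 350 mm baking tray with a 24 mm rim. Its centre lies 115 mm (station +x) and 26 mm (+y) from the button's centre.
- cake1: Cake in a dark brown paper case with gold bands, 96 mm across, 85 mm high, loose on the tray; origin: centre of its underside. It stands at about +0, -105 mm (station x, y) from the tray's centre.
- cake2: Cake in a dark brown paper case with gold bands, 96 mm across, 85 mm high, loose on the tray; origin: centre of its underside. It stands at about +0, +0 mm (station x, y) from the tray's centre.
- cake3: Cake in a dark brown paper case with gold bands, 96 mm across, 85 mm high, loose on the tray; origin: centre of its underside. It stands at about +0, +105 mm (station x, y) from the tray's centre.
- mixing_bowl: Loose steel bowl, 190 mm across, 80 mm high, a bystander; origin: centre of its underside.
- pearl_jar: Loose clear jar with a red cap, 68 mm across, 100 mm high, a bystander; origin: centre of its underside.
- spatula: Loose spatula with a wooden handle, lying flat, 270 mm long along its own x, a bystander; origin under its middle.
- dough_scraper: Loose dough scraper lying flat, 105 x 150 mm, 20 mm high, with a white grip, a bystander; origin: centre of its underside.
- case_stack: Loose stack of empty brown paper cases, 97 mm across, 118 mm high, a bystander; origin: centre of its underside.
Things that resemble listed ones, but are neither listed nor needed, are in the scene too. What is shaped like the cake3 but blue or turquoise is not meant.

How it is judged:
By the outcome, as a careful person would: the job done as asked, in the order asked, and still so for the second after the job is handed in, with the robot touching nothing.
It also fails if it takes over 42 s, if anything falls off the work surface, if the arm or the gripper's body presses on something with over 40 N, if the wrist force passes 120 N, or if a joint passes its speed limit or range.

ROBOT

A 6-joint arm with a two-finger parallel gripper is mounted at the origin on the work surface. World frame = base frame: x ahead of the robot, y to its left, z up, the work surface at z = 0. Lengths are in m, angles in degrees, forces in N, time in s.
With the tool pointing down it reaches from about 0.275 to 0.775 m from the base axis. Payload 14.6 kg.
Tool frame: the origin (TCP) lies between the finger pads; the fingertips stand 19 mm ahead of it and the grasp point (between the pads) is the TCP; x points along the fingers, y is the direction in which the jaws open and shut, and the axes are right-handed (so a half turn about x gives the same grasp; the last joint's range is limited). The gripper opens to 85 mm and grips with 20 to 120 N. Pads are 22 mm wide; open, the fingers measure 114 mm over their backs; the gripper's body (76 mm by 85 mm) begins 54 mm behind the grasp point. The pads swing forward as they close: fully open they stand 13 mm farther back than shut.
Start: joints at [67.878, 15.075, -2.767, 72.158, 0, 81.102], TCP at [0.12, 0.511, 0.228] pointing down, gripper open.
Joint ranges: [-151.79, 151.79], [-50.71, 97.33], [-67.44, 78.34], [-121.81, 120.89], [-77.56, 73.72], [-180, 180]. Speed limits (degrees/s): [108.29, 108.29, 147.25, 159.86, 180, 180].

INTERFACE

Orientations are given as a 3x3 rotation matrix whose columns are the frame's x, y, z axes.
In Python, from workcell import * gives the robot as it stands.
- The arm moves only by the tool jog_arm, never from a script. Its argument "steps" is a list of rows, each a list of 3 entries, a list of its own where there are three numbers: the shift along the tool's x, y, z in m, then the turn, a rotation vector about the tool's x, y, z in degrees, then the finger opening in m, from 0 to 0.0854. In form: [[[tx, ty, tz], [ax, ay, az], grip], ...]. A call has 1 to 5 rows; each row is the pose to reach, as a shift and turn from the pose commanded when the call began, along the tool's axes at that moment; what a row does not reach only later rows make up. A row lasts 1/10 s, in which the tool goes at most 50 mm and 8.59 degrees, less where a joint would pass 70% of its speed; a pose out of reach is approached as far as the arm can. A call with a gripper value outside its range is refused whole. The fingers move at their own pace and stop on an object; "force" is the grip in N (left out, the last holds). Time passes only in rows, so rows that repeat a pose let the fingers close. It gives the time, the measured TCP pose, the force and the opening at its end, in the units of the state.
- get_state(): the state, without advancing time (a new reading comes with each control period).
- camera(name): name is "scene" or "top"; returns (picture, depth): 420x560x3 uint8, red, green, blue; 420x560 float32, m along the optical axis (not along the pixel's ray), 0 where there is no reading.
- get_calibration(name): a dict with "fx", "fy", "cx", "cy" (pixels), "R" (3x3) and "t" (3): a world point X has camera coordinates R X + t. Camera axes: x right, y down, z forward; pixel columns grow to the right and rows downward; lengths in m; the calibration is good to about 2 mm. A picture is of the moment at which its call begins. get_calibration takes no time and is no camera call.
- sign_off(): hands the job in, once; it reports no verdict.
The state is a dict: "t": time; "joints": joint angles; "joint_vel": joint speeds; "effort": joint torques, N m; "position": TCP position; "eef_rot": TCP orientation; "wrist_force": force on the tool from outside, world axes, zero at the start; "moment": the same for the moment, N m; "width": finger opening in m.
Only numpy, scipy, OpenCV 4.12 (cv2) and the standard library are available. Lean on these libraries where they do the work, as an engineer would, in place of code of your own. Each camera call takes 0.05 s, during which the arm holds its last target.

## Working session

There is one attempt and no reset: what is moved stays moved. The work goes in short steps, Python scripts to look and compute and a tool call to move; the robot and the scene stay as the last step left them, time stands still between calls to the robot, and variables do not carry over. Pictures are saved under pics/ and viewed, and the job is handed in when it is done.

Besides the shell and the picture viewer there is one more tool, called by a JSON object that holds its "fn" and its "kwargs". jog_arm: Moves the arm, as the interface text tells. Its arguments: {"type":"object","properties":{"steps":{"type":"array","items":{"type":"array"}},"force":{"type":"number"}},"required":["steps"]}

```bash
mkdir -p pics; ls
cat > h.py <<'E'
from workcell import *
import numpy as np, cv2
def cap(tag):
    out={}
    for n in("scene","top"):
        p,d=camera(n); cv2.imwrite(f"pics/{n}_{tag}.png",p[:,:,::-1]); np.savez(f"pics/{n}_{tag}.npz",p=p,d=d); out[n]=(p,d)
    return out
def P(name,u,v,depth):
    c=get_calibration(name); R=np.array(c["R"]);t=np.array(c["t"])
    X=np.array([(u-c["cx"])/c["fx"],(v-c["cy"])/c["fy"],1])*depth
    return R.T@(X-t)
def ray(name,u,v,z):
    c=get_calibration(name); R=np.array(c["R"]);t=np.array(c["t"])
    o=-R.T@t; d=R.T@np.array([(u-c["cx"])/c["fx"],(v-c["cy"])/c["fy"],1])
    return o+d*(z-o[2])/d[2]
E
python3 -c "
from h import *
cap('0'); s=get_state(); print(s['t'],s['position'],s['eef_rot'],s['width'])"
```

```text
pics
0.1 [0.1200137  0.51085299 0.22737679] [[-3.46002830e-04  2.28746400e-01  9.73485986e-01]
 [-8.74070524e-04  9.73485603e-01 -2.28746621e-01]
 [-9.99999558e-01 -9.30042384e-04 -1.36888287e-04]] 0.08551676211283597
```

View pics/scene_0.png

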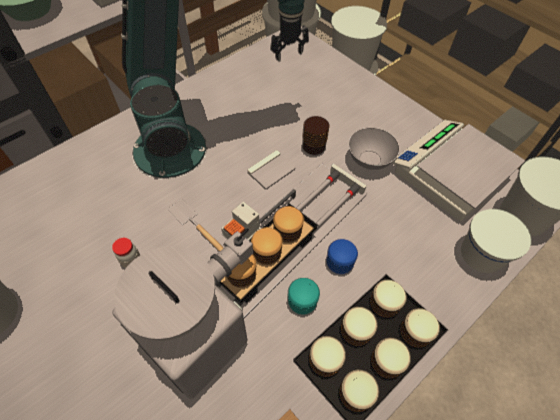

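View pics/top_0.png

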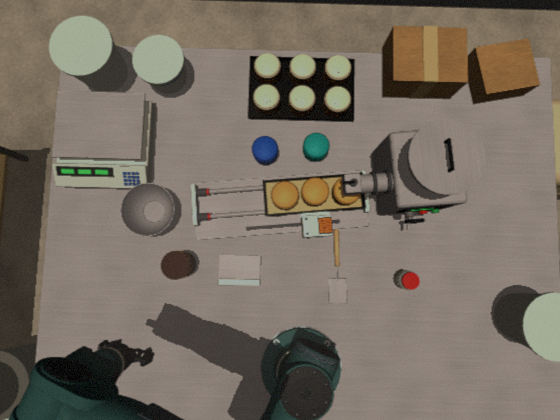

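Top view: orange button at about (325,226) with the aluminium shoulder to its left at (312,226), red bumpers at (203,190) and (203,216). Scene view: button at about (234,229). I'll enlarge and measure these.

```bash
cat > m.py <<'E'
from h import *
import sys
tag=sys.argv[1]
for n,(x0,y0,x1,y1) in {"top":(290,200,350,260),"scene":(200,190,270,250)}.items():
    z=np.load(f"pics/{n}_{tag}.npz");p,d=z['p'],z['d']
    cv2.imwrite(f"pics/crop_{n}_{tag}.png",cv2.resize(p[y0:y1,x0:x1,::-1],None,fx=9,fy=9,interpolation=cv2.INTER_CUBIC))
    hsv=cv2.cvtColor(p,cv2.COLOR_RGB2HSV)
    m=cv2.inRange(hsv,(3,190,120),(16,255,255)); 
    k,l,st,c=cv2.connectedComponentsWithStats(m)
    for i in range(1,k):
        if st[i,4]>15:
            u,v=c[i]; ys,xs=np.where(l==i); 
            pts=np.array([P(n,a,b,d[b,a]) for a,b in zip(xs,ys) if d[b,a]>0])
            print(n,st[i],c[i].round(1),np.median(pts,0).round(4),pts.mean(0).round(4),'ray114',ray(n,u,v,.114).round(4))
E
python3 m.py 0
```

```text
top [319 218  13  15 134] [325.2 224.5] [ 0.5082 -0.0686  0.1141] [ 0.5069 -0.0688  0.1142] ray114 [ 0.5068 -0.069   0.114 ]
scene [225 220  19  14 149] [233.6 227.1] [ 0.5039 -0.0674  0.114 ] [ 0.5036 -0.0682  0.1137] ray114 [ 0.504  -0.0683  0.114 ]
```

View pics/crop_top_0.png

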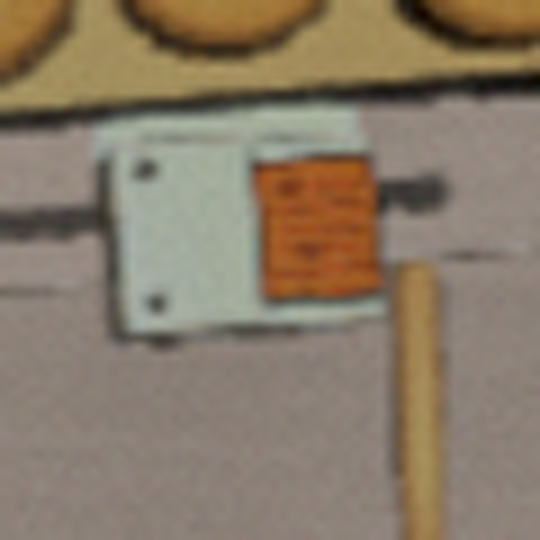

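View pics/crop_scene_0.png

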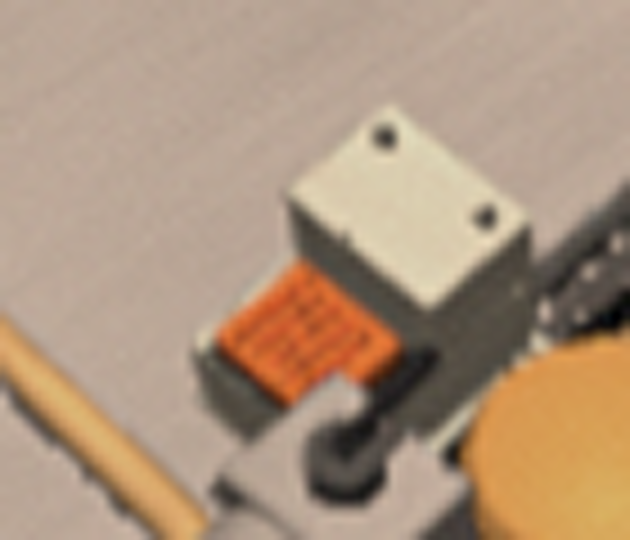

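Run:
```python
from h import *
# station axis: shoulder points, red bumpers, cakes
for n in("top","scene"):
    z=np.load(f"pics/{n}_0.npz");p,d=z['p'],z['d']
    hsv=cv2.cvtColor(p,cv2.COLOR_RGB2HSV)
    m=cv2.inRange(hsv,(0,150,90),(4,255,255))|cv2.inRange(hsv,(174,150,90),(180,255,255))
    k,l,st,c=cv2.connectedComponentsWithStats(m)
    for i in range(1,k):
        if st[i,4]>=5: 
            ys,xs=np.where(l==i);pts=np.array([P(n,a,b,d[b,a]) for a,b in zip(xs,ys) if d[b,a]>0]);print(n,'red',st[i],np.median(pts,0).round(4))
    m=cv2.inRange(hsv,(8,90,110),(25,255,255))
    k,l,st,c=cv2.connectedComponentsWithStats(m)
    for i in range(1,k):
        if 150<st[i,4]<3000:
            ys,xs=np.where(l==i);pts=np.array([P(n,a,b,d[b,a]) for a,b in zip(xs,ys) if d[b,a]>0]);print(n,'cake',st[i],pts.mean(0).round(4))
# shoulder: heights 0.136-0.146 near button
z=np.load("pics/top_0.npz");d=z['d']
pts=[]
for v in range(205,250):
  for u in range(280,350):
    if d[v,u]>0:
      X=P("top",u,v,d[v,u])
      if .134<X[2]<.148: pts.append((u,v,*X.round(4)))
pts=np.array(pts); sel=pts[(pts[:,1]>210)]
print(len(sel)); r=cv2.minAreaRect(sel[:,2:4].astype(np.float32));print(r,cv2.boxPoints(r),sel[:,2:].mean(0))
# height map around
for v in range(210,244,2): print(v,[int(1000*P("top",u,v,d[v,u])[2]) for u in range(296,346,3)])
```

```text
top red [206 189   3   6  17] [0.6209 0.3512 0.048 ]
top red [420 211   7   3  18] [ 0.5519 -0.3802  0.1743]
top red [207 214   4   5  13] [0.5312 0.3443 0.0457]
top red [402 272  17  17 232] [ 0.3251 -0.3633  0.1001]Traceback (most recent call last):
  File "<stdin>", line 15, in <module>
  File "h.py", line 9, in P
    c=get_calibration(name); R=np.array(c["R"]);t=np.array(c["t"])
ValueError: time passes only in moves, steps and waits
```

The crops confirm the button: the ribbed orange face at top (325,225) and scene (234,227). The spatula handle lies beside it on the bench. I'll cache the calibration and measure the axis.

```bash
python3 - <<'E'
import re
s=open('h.py').read()
s=s.replace('c=get_calibration(name);','c=cal(name);')+'''
import os,pickle
def cal(n):
    if not os.path.exists('cal.pkl'):
        pickle.dump({k:get_calibration(k) for k in("scene","top")},open('cal.pkl','wb'))
    global _C
    try: return _C[n]
    except NameError: _C=pickle.load(open('cal.pkl','rb')); return _C[n]
def cloud(n,d):
    c=cal(n);R=np.array(c["R"]);t=np.array(c["t"]);v,u=np.indices(d.shape)
    X=np.stack([(u-c["cx"])/c["fx"]*d,(v-c["cy"])/c["fy"]*d,d],-1)
    return (X-t)@R
'''
open('h.py','w').write(s)
E
python3 - <<'E'
from h import *
for n in("top","scene"):
    z=np.load(f"pics/{n}_0.npz");p,d=z['p'],z['d'];W=cloud(n,d);W[d==0]=9
    hsv=cv2.cvtColor(p,cv2.COLOR_RGB2HSV)
    near=(np.hypot(W[...,0]-.506,W[...,1]+.02)<.08)&(abs(W[...,2]-.141)<.006)&(W[...,0]<.549)
    r=cv2.minAreaRect(W[near][:,:2].astype(np.float32)); print(n,'shoulder',r,cv2.boxPoints(r).round(3).tolist(),W[near].mean(0).round(4))
    m=cv2.inRange(hsv,(0,150,90),(4,255,255))|cv2.inRange(hsv,(174,150,90),(180,255,255))
    k,l,st,c=cv2.connectedComponentsWithStats(m)
    for i in range(1,k):
        if st[i,4]>=8: print(n,'red',st[i],np.median(W[l==i],0).round(4))
    cm=((abs(W[...,2]-.14)<.012)&(W[...,0]>.56)&(W[...,0]<.7)&(abs(W[...,1])<.25)).astype(np.uint8)
    k,l,st,c=cv2.connectedComponentsWithStats(cm)
    for i in range(1,k):
        if st[i,4]>60: print(n,'cake',st[i],W[l==i].mean(0).round(4))
    m=cv2.inRange(hsv,(3,190,120),(16,255,255)); near=(m>0)&(abs(W[...,2]-.114)<.006)
    r=cv2.minAreaRect(W[near][:,:2].astype(np.float32)); print(n,'button',r,cv2.boxPoints(r).round(3).tolist())
z=np.load("pics/top_0.npz");W=cloud("top",z['d'])
for v in range(206,250,2): print(v,(W[v,296:348:3,2]*1000).astype(int).tolist())
print(W[225,325],W[225,312])
E
```

```text
top shoulder ((0.5003538131713867, -0.01798359677195549), (0.07103875279426575, 0.05315128713846207), 2.9550228118896484) [[0.46399998664855957, 0.007000000216066837], [0.4659999907016754, -0.04600000008940697], [0.5370000004768372, -0.0430000014603138], [0.5339999794960022, 0.009999999776482582]] [ 0.4995 -0.0178  0.141 ]
top red [206 189   3   6  17] [0.6209 0.3512 0.048 ]
top red [420 211   7   3  18] [ 0.5519 -0.3802  0.1743]
top red [207 214   4   5  13] [0.5312 0.3443 0.0457]
top red [402 272  17  17 232] [ 0.3252 -0.3633  0.1001]
top cake [302 178  28  27 605] [ 0.6171 -0.0303  0.1431]
top cake [333 178  28  27 314] [ 0.609  -0.1263  0.1414]
top cake [271 181  29  27 603] [0.6021 0.0715 0.1434]
top button ((0.505039393901825, -0.06820400059223175), (0.04868035018444061, 0.03809398040175438), 6.5473761558532715) [[0.4790000021457672, -0.052000001072883606], [0.4830000102519989, -0.09000000357627869], [0.531000018119812, -0.08399999886751175], [0.5270000100135803, -0.04699999839067459]]
scene shoulder ((0.49901852011680603, -0.017328543588519096), (0.07457418739795685, 0.0534851
[... 1973 characters left out ...]
39, 138, 138, 115, 115, 116, 112, 99, 22, 18, 0, 0, 0]
234 [6, 2, -8, 135, 138, 135, 140, 143, 97, 99, 102, 100, 106, 20, 18, -1, 1, 3]
236 [-5, 3, -1, 141, 147, 139, 141, 135, 98, 82, 57, 59, -6, 17, 21, -3, -1, 0]
238 [4, 5, 0, 57, 3, -1, -5, 5, 4, -2, 4, -6, 2, 14, 14, 4, -4, -4]
240 [1, -4, -1, 0, 1, 2, -2, -1, 5, -1, -1, 3, -1, 21, 17, 0, 2, -4]
242 [-2, 1, -1, 2, 4, -3, 3, 2, -9, 4, 1, 1, -1, 15, 24, 4, 5, 0]
244 [6, -8, 1, -3, 0, 0, -3, 0, 0, 1, -3, 0, 1, 16, 21, -1, 2, -2]
246 [0, 0, -3, 0, -2, -1, -9, 1, -1, 3, -1, -7, 3, 15, 19, -1, -2, -3]
248 [-3, -4, -1, 0, 0, 2, 0, -1, 5, -3, 7, 0, 4, 16, 20, -3, 2, -1]
[ 0.5050435  -0.06826409  0.11340761] [ 0.50173299 -0.02116267  0.14470993]
```

Run:
```python
from h import *
z=np.load("pics/top_0.npz");p,d=z['p'],z['d']
W=cloud("top",cv2.medianBlur(d,5))
# base front edge (z 14 -> 0) left of push block, and tray front rim
for lo,hi,u0,u1,v0,v1,name in((7,30,208,243,215,250,'base'),(72,100,268,345,200,222,'tray')):
    q=[]
    for u in range(u0,u1):
        zz=W[v0:v1,u,2]*1000; i=np.where((zz>lo)&(zz<hi))[0]
        if len(i): q.append((u,v0+i[-1]))
    q=np.array(q); zc=.014 if name=='base' else .085
    X=np.array([ray("top",a,b,zc)[:2] for a,b in q],np.float32)
    l=cv2.fitLine(X,cv2.DIST_HUBER,0,.01,.01).ravel(); print(name,l,np.degrees(np.arctan(-l[0]/l[1])))
# black tray rim by colour
g=p.max(2); q=[]
for u in range(266,350):
    v=np.where(g[203:218,u]<60)[0]
    if len(v): q.append((u,203+v.mean()))
X=np.array([ray("top",a,b,.085)[:2] for a,b in q],np.float32)
l=cv2.fitLine(X,cv2.DIST_HUBER,0,.01,.01).ravel(); print('rim',len(q),l,np.degrees(np.arctan(-l[0]/l[1])))
s=get_state();R=s['eef_rot']
a=np.radians(5.8);sx=np.array([np.cos(a),np.sin(a),0]);sy=np.array([-np.sin(a),np.cos(a),0])
B=np.array([.5053,-.069,.114]); tip=B+11*.001*sy
tgt=tip+[0,0,.07]
print(tip, 'shift tool',R.T@(tgt-s['position']),'turn about tool x', )
yaw=np.degrees(np.arctan2(R[1,1],R[0,1]));print(yaw,'need',5.8-yaw,'about world z, = -that about tool x')
```

```text
base [ 0.10301956 -0.99467933  0.4590946   0.28508338] 5.913077
tray [ 0.07150796 -0.99744004  0.5724853  -0.02056665] 4.100604
rim 76 [ 0.10970232 -0.9939645   0.54990536  0.01333549] 6.2981553
[ 0.50418838 -0.05805631  0.114     ] shift tool [ 0.04374111 -0.46590609  0.50413069] turn about tool x
76.77671584926698 need -70.97671584926698 about world z, = -that about tool x
```

{"fn": "jog_arm", "kwargs": {"steps": [[[0,-0.034,0.036],[8,0,0],0.0],[[0,-0.068,0.073],[16,0,0],0.0],[[0,-0.102,0.11],[24,0,0],0.0],[[0,-0.136,0.147],[32,0,0],0.0],[[0,-0.17,0.184],[40,0,0],0.0]], "force": 40}}

```text
t: 0.6
position: [0.2602, 0.3026, 0.2277]
eef_rot: [[0.0, 0.804, 0.595], [-0.0, 0.595, -0.804], [-1.0, 0.0, 0.0]]
wrist_force: [2.3, 1.2, -1.0]
width: 0.0125
```

```bash
cat > go.py <<'E'
from h import *
import sys
s=get_state();R=s['eef_rot'];p=s['position']
a=np.radians(6);sx=np.array([np.cos(a),np.sin(a),0]);sy=np.array([-np.sin(a),np.cos(a),0])
B=np.array([.5053,-.0693,0.]); tgt=B+.011*sy; tgt[2]=float(sys.argv[1])
print('t',s['t'],'pos',p.round(4),'w',round(s['width'],4),'F',np.round(s['wrist_force'],1),'j',np.round(s['joints'],1))
print('shift',(R.T@(tgt-p)).round(4),'turn x',np.degrees(np.arctan2(R[1,1],R[0,1])).round(2)-6)
print('R',R.round(4).tolist(),'station rel to B',((p-B)@sx).round(4),((p-B)@sy).round(4),'sy in tool',(R.T@sy).round(4))
E
python3 go.py 0.227
```

```text
t 0.6 pos [0.2602 0.3026 0.2277] w 0.0125 F [ 2.3  1.2 -1. ] j [ 37.6   2.7 -18.2  69.1  -0.   91.1]
shift [ 0.0007 -0.0184  0.4353] turn x 30.479999999999997
R [[0.0, 0.804, 0.5946], [-0.0, 0.5946, -0.804], [-1.0, 0.0, 0.0]] station rel to B -0.2049 0.3955 sy in tool [-0.      0.5073 -0.8618]
```

{"fn": "jog_arm", "kwargs": {"steps": [[[0,-0.002,0.048],[7,0,0],0.0],[[0,-0.004,0.096],[14,0,0],0.0],[[0,-0.006,0.144],[21,0,0],0.0],[[0,-0.008,0.192],[28,0,0],0.0],[[0,-0.01,0.24],[30.5,0,0],0.0]]}}

```text
t: 1.1
position: [0.396, 0.1041, 0.2278]
eef_rot: [[0.0, 0.995, 0.104], [0.0, 0.104, -0.995], [-1.0, 0.0, -0.0]]
wrist_force: [1.3, 1.4, -0.4]
width: -0.0001
```

```bash
python3 go.py 0.227
```

```text
t 1.1 pos [0.396  0.1041 0.2278] w -0.0001 F [ 1.3  1.4 -0.4] j [  3.3   3.7 -17.1  69.2   0.   87.3]
shift [0.0008 0.0906 0.1729] turn x -0.009999999999999787
R [[0.0001, 0.9945, 0.1044], [0.0001, 0.1044, -0.9945], [-1.0, 0.0001, -0.0001]] station rel to B -0.0905 0.1839 sy in tool [ 1.e-04 -1.e-04 -1.e+00]
```

{"fn": "jog_arm", "kwargs": {"steps": [[[0,0.02,0.04],[0,0,0],0.0],[[0,0.042,0.08],[0,0,0],0.0],[[0,0.064,0.12],[0,0,0],0.0],[[0,0.085,0.16],[0,0,0],0.0],[[0,0.0905,0.173],[0,0,0],0.0]]}}

```text
t: 1.6
position: [0.506, -0.0592, 0.227]
eef_rot: [[-0.0, 0.994, 0.107], [-0.0, 0.107, -0.994], [-1.0, -0.001, 0.0]]
wrist_force: [-0.5, -0.4, -0.5]
width: -0.0001
```

{"fn": "jog_arm", "kwargs": {"steps": [[[0.02,0,0],[0,0,0],0.0],[[0.05,0,0],[0,0,0],0.0],[[0.07,0,0],[0,0,0],0.0],[[0.07,0,0],[0,0,0],0.0]]}}

```text
t: 2.0
position: [0.5026, -0.0553, 0.1557]
eef_rot: [[-0.004, 0.994, 0.109], [0.001, 0.11, -0.994], [-1.0, -0.004, -0.002]]
wrist_force: [-0.3, 0.3, 0.2]
width: 0.0001
```

```bash
python3 go.py 0.133
python3 - <<'E'
from h import *
cap('1')
for n,(x0,y0,x1,y1) in {"top":(280,190,360,250),"scene":(190,160,280,250)}.items():
    p=cv2.imread(f"pics/{n}_1.png"); cv2.imwrite(f"pics/c_{n}_1.png",cv2.resize(p[y0:y1,x0:x1],None,fx=6,fy=6,interpolation=cv2.INTER_CUBIC))
a=cv2.imread('pics/c_top_1.png');b=cv2.imread('pics/c_scene_1.png');b=cv2.resize(b,(360,360));a=cv2.resize(a,(440,360));cv2.imwrite('pics/c1.png',np.hstack([a,b]))
E
```

```text
t 2.0 pos [ 0.5026 -0.0553  0.1557] w 0.0001 F [-0.3  0.3  0.2] j [-15.5  15.3 -13.9  61.    0.   68.2]
shift [0.0226 0.0012 0.0033] turn x 0.29000000000000004
R [[-0.0042, 0.994, 0.1095], [0.0012, 0.1095, -0.994], [-1.0, -0.004, -0.0017]] station rel to B -0.0012 0.0142 sy in tool [ 0.0017  0.005  -1.    ]
```

View pics/c1.png

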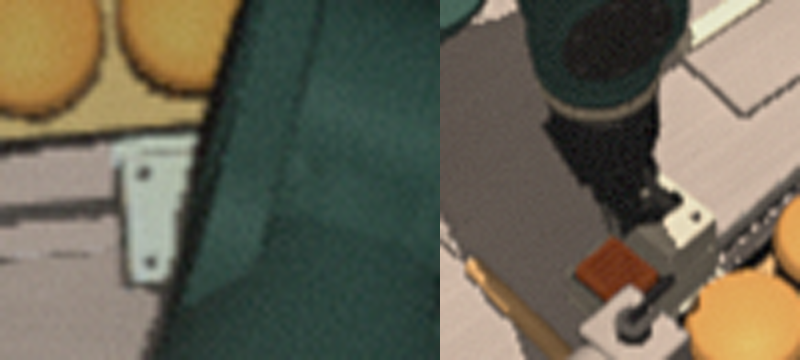

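```bash
python3 go.py 0.16
python3 - <<'E'
from h import *
c=cal('scene');R=np.array(c['R']);t=np.array(c['t'])
for X in([.5026,-.0553,.1367],[.5026,-.0553,.17],[.5026,-.0553,.2],[.5055,-.069,.114]):
    q=R@np.array(X)+t; print((c['fx']*q[0]/q[2]+c['cx']).round(1),(c['fy']*q[1]/q[2]+c['cy']).round(1))
p=cv2.imread("pics/scene_1.png");cv2.imwrite('pics/c2.png',cv2.resize(p[185:245,205:275],None,fx=10,fy=10,interpolation=cv2.INTER_CUBIC))
z=np.load('pics/scene_1.npz');W=cloud('scene',z['d']);p=z['p']
m=(p.max(2)<70)&(np.hypot(W[...,0]-.5026,W[...,1]+.0553)<.04)&(W[...,2]>.125)
Q=W[m];o=np.argsort(Q[:,2]);print(Q[o[:25]].round(3).tolist())
E
```

```text
t 2.1 pos [ 0.5042 -0.0557  0.1583] w 0.0001 F [ 0.  -0.3  0.6] j [-15.5  15.2 -13.7  61.1   0.   68.2]
shift [-0.0017 -0.0003  0.0027] turn x 0.29000000000000004
R [[-0.0004, 0.994, 0.1096], [0.0002, 0.1096, -0.994], [-1.0, -0.0004, -0.0002]] station rel to B 0.0003 0.0137 sy in tool [ 2.0e-04  5.1e-03 -1.0e+00]
236.1 220.7
235.2 214.8
234.5 209.4
233.7 227.6
[[0.511, -0.063, 0.164], [0.511, -0.056, 0.169], [0.502, -0.067, 0.169], [0.516, -0.063, 0.17], [0.512, -0.063, 0.171], [0.515, -0.054, 0.171], [0.512, -0.063, 0.177], [0.517, -0.063, 0.178], [0.514, -0.061, 0.178], [0.509, -0.064, 0.18], [0.507, -0.07, 0.183], [0.513, -0.063, 0.184], [0.516, -0.061, 0.185], [0.509, -0.064, 0.185], [0.501, -0.069, 0.186], [0.506, -0.069, 0.187], [0.505, -0.068, 0.19], [0.515, -0.064, 0.192], [0.497, -0.069, 0.193], [0.513, -0.062, 0.193], [0.503, -0.069, 0.194], [0.511, -0.068, 0.197], [0.502, -0.068, 0.198], [0.5, -0.066, 0.199], [0.5, -0.07, 0.203]]
```

View pics/c2.png

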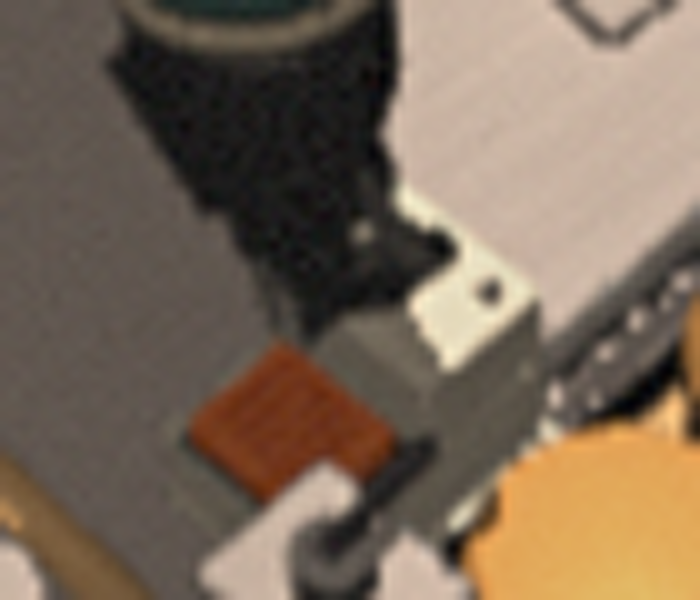

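The pre-press view shows the fingertip at scene (236,218), next to the button's +y edge. I'll back off 4 mm towards -y for clearance from the shoulder, then go down watching the force.

{"fn": "jog_arm", "kwargs": {"steps": [[[0,0,0.002],[0,0,0],0.0],[[0,0,0.004],[0,0,0],0.0],[[0.005,0,0.004],[0,0,0],0.0],[[0.01,0,0.004],[0,0,0],0.0],[[0.01,0,0.004],[0,0,0],0.0]]}}

```text
t: 2.6
position: [0.5044, -0.0599, 0.1471]
eef_rot: [[-0.001, 0.994, 0.109], [0.0, 0.109, -0.994], [-1.0, -0.001, -0.0]]
wrist_force: [-0.5, 0.2, -0.4]
width: -0.0002
```

```bash
python3 go.py 0.133
python3 - <<'E'
from h import *
p,d=camera('scene');np.savez('pics/scene_2.npz',p=p,d=d)
cv2.imwrite('pics/c3.png',cv2.resize(p[185:245,205:275,::-1],None,fx=10,fy=10,interpolation=cv2.INTER_CUBIC))
E
```

```text
t 2.6 pos [ 0.5044 -0.0599  0.1471] w -0.0002 F [-0.5  0.2 -0.4] j [-16.   15.7 -14.8  59.6   0.   67.8]
shift [ 0.0141 -0.     -0.0015] turn x 0.2699999999999996
R [[-0.001, 0.994, 0.1092], [0.0003, 0.1092, -0.994], [-1.0, -0.001, -0.0004]] station rel to B 0.0001 0.0095 sy in tool [ 4.0e-04  4.7e-03 -1.0e+00]
```

View pics/c3.png

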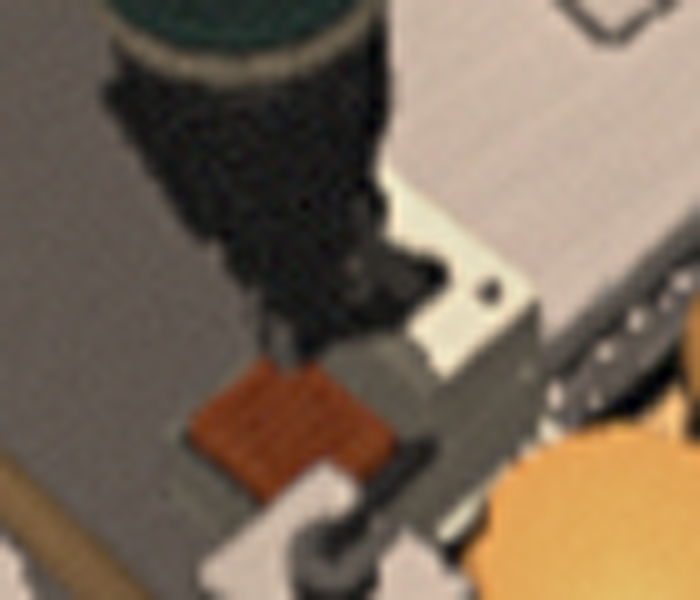

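{"fn": "jog_arm", "kwargs": {"steps": [[[0.005,0,0],[0,0,0],0.0],[[0.01,0,0],[0,0,0],0.0],[[0.013,0,0],[0,0,0],0.0],[[0.015,0,0],[0,0,0],0.0],[[0.015,0,0],[0,0,0],0.0]]}}

```text
t: 3.15
position: [0.5046, -0.0599, 0.1325]
eef_rot: [[-0.001, 0.994, 0.109], [0.0, 0.109, -0.994], [-1.0, -0.0, -0.0]]
wrist_force: [-0.0, 0.1, -0.4]
width: -0.0002
```

```bash
python3 go.py 0.133
```

```text
t 3.15 pos [ 0.5046 -0.0599  0.1325] w -0.0002 F [-0.   0.1 -0.4] j [-16.   16.3 -16.4  57.4   0.   67.8]
shift [-0.0005 -0.0003 -0.0016] turn x 0.2699999999999996
R [[-0.0005, 0.994, 0.1093], [0.0002, 0.1093, -0.994], [-1.0, -0.0005, -0.0002]] station rel to B 0.0003 0.0094 sy in tool [ 2.0e-04  4.8e-03 -1.0e+00]
```

No contact yet. I'll continue in small steps.

{"fn": "jog_arm", "kwargs": {"steps": [[[0.001,0,0],[0,0,0],0.0],[[0.002,0,0],[0,0,0],0.0],[[0.003,0,0],[0,0,0],0.0],[[0.003,0,0],[0,0,0],0.0]]}}

```text
t: 3.55
position: [0.5047, -0.0599, 0.1297]
eef_rot: [[-0.0, 0.994, 0.109], [0.0, 0.109, -0.994], [-1.0, -0.0, -0.0]]
wrist_force: [0.0, -0.5, 0.1]
width: 0.0001
```

{"fn": "jog_arm", "kwargs": {"steps": [[[0.001,0,0],[0,0,0],0.0],[[0.002,0,0],[0,0,0],0.0],[[0.003,0,0],[0,0,0],0.0],[[0.003,0,0],[0,0,0],0.0]]}}

```text
t: 3.95
position: [0.5047, -0.0599, 0.1266]
eef_rot: [[-0.0, 0.994, 0.109], [0.0, 0.109, -0.994], [-1.0, -0.0, -0.0]]
wrist_force: [0.4, 0.6, -0.1]
width: -0.0
```

{"fn": "jog_arm", "kwargs": {"steps": [[[0.001,0,0],[0,0,0],0.0],[[0.002,0,0],[0,0,0],0.0],[[0.003,0,0],[0,0,0],0.0],[[0.003,0,0],[0,0,0],0.0]]}}

```text
t: 4.35
position: [0.5047, -0.0599, 0.1236]
eef_rot: [[-0.0, 0.994, 0.109], [0.0, 0.109, -0.994], [-1.0, -0.0, -0.0]]
wrist_force: [-0.4, 0.2, 0.8]
width: -0.0002
```

```bash
python3 go.py 0.133
python3 - <<'E'
from h import *
p,d=camera('scene');np.savez('pics/scene_3.npz',p=p,d=d)
cv2.imwrite('pics/c4.png',cv2.resize(p[185:245,205:275,::-1],None,fx=10,fy=10,interpolation=cv2.INTER_CUBIC))
E
```

```text
t 4.35 pos [ 0.5047 -0.0599  0.1236] w -0.0002 F [-0.4  0.2  0.8] j [-16.   16.7 -17.3  56.   -0.   67.8]
shift [-0.0094 -0.0004 -0.0016] turn x 0.28000000000000025
R [[-0.0002, 0.994, 0.1093], [0.0001, 0.1093, -0.994], [-1.0, -0.0002, -0.0001]] station rel to B 0.0004 0.0094 sy in tool [ 1.0e-04  4.8e-03 -1.0e+00]
```

View pics/c4.png

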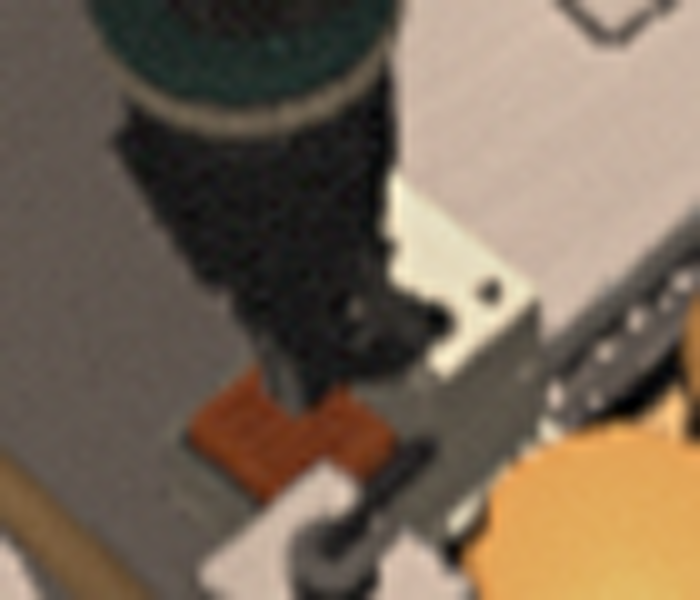

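The tip at scene (235,225.5) is still slightly above the button, so it is effectively shorter than stated. I'll keep going down until there is contact.

{"fn": "jog_arm", "kwargs": {"steps": [[[0.001,0,0],[0,0,0],0.0],[[0.002,0,0],[0,0,0],0.0],[[0.003,0,0],[0,0,0],0.0],[[0.003,0,0],[0,0,0],0.0]]}}

```text
t: 4.8
position: [0.5047, -0.0599, 0.1206]
eef_rot: [[-0.0, 0.994, 0.109], [0.0, 0.109, -0.994], [-1.0, -0.0, -0.0]]
wrist_force: [0.5, 0.2, -0.2]
width: 0.0001
```

{"fn": "jog_arm", "kwargs": {"steps": [[[0.001,0,0],[0,0,0],0.0],[[0.002,0,0],[0,0,0],0.0],[[0.002,0,0],[0,0,0],0.0]]}}

```text
t: 5.1
position: [0.5047, -0.0599, 0.1187]
eef_rot: [[-0.0, 0.994, 0.109], [0.0, 0.109, -0.994], [-1.0, -0.0, -0.0]]
wrist_force: [1.0, 0.3, -0.0]
width: -0.0003
```

{"fn": "jog_arm", "kwargs": {"steps": [[[0.001,0,0],[0,0,0],0.0],[[0.002,0,0],[0,0,0],0.0],[[0.002,0,0],[0,0,0],0.0]]}}

```text
t: 5.4
position: [0.5047, -0.0599, 0.1166]
eef_rot: [[-0.0, 0.994, 0.109], [0.0, 0.109, -0.994], [-1.0, -0.0, -0.0]]
wrist_force: [-0.8, 0.2, -0.8]
width: 0.0002
```

{"fn": "jog_arm", "kwargs": {"steps": [[[0.001,0,0],[0,0,0],0.0],[[0.002,0,0],[0,0,0],0.0],[[0.002,0,0],[0,0,0],0.0]]}}

```text
t: 5.7
position: [0.5047, -0.0599, 0.1146]
eef_rot: [[-0.0, 0.994, 0.109], [0.0, 0.109, -0.994], [-1.0, -0.0, -0.0]]
wrist_force: [0.3, -1.2, -0.6]
width: -0.0001
```

```bash
python3 go.py 0.133
python3 - <<'E'
from h import *
p,d=camera('scene');np.savez('pics/scene_4.npz',p=p,d=d)
cv2.imwrite('pics/c5.png',cv2.resize(p[185:245,205:275,::-1],None,fx=10,fy=10,interpolation=cv2.INTER_CUBIC))
E
```

```text
t 5.7 pos [ 0.5047 -0.0599  0.1146] w -0.0001 F [ 0.3 -1.2 -0.6] j [-16.   17.1 -18.3  54.7   0.   67.8]
shift [-0.0184 -0.0004 -0.0016] turn x 0.28000000000000025
R [[-0.0002, 0.994, 0.1093], [0.0001, 0.1093, -0.994], [-1.0, -0.0002, -0.0001]] station rel to B 0.0004 0.0094 sy in tool [ 1.0e-04  4.8e-03 -1.0e+00]
```

View pics/c5.png

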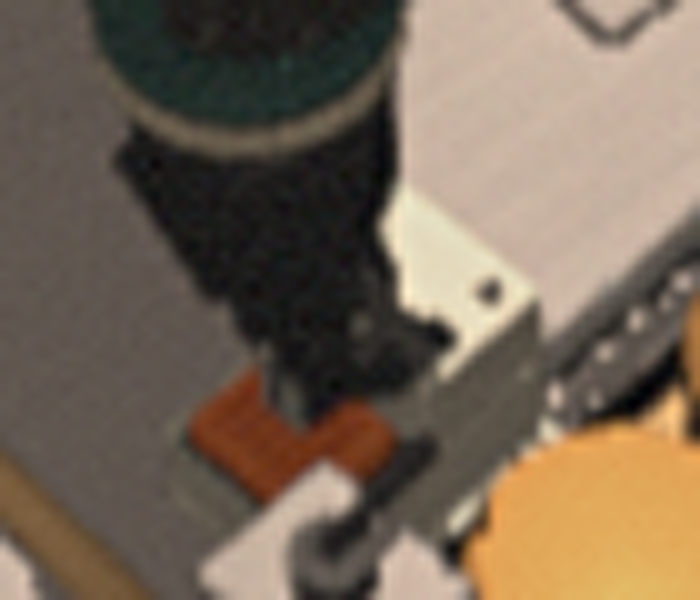

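{"fn": "jog_arm", "kwargs": {"steps": [[[0.001,0,0],[0,0,0],0.0],[[0.002,0,0],[0,0,0],0.0],[[0.002,0,0],[0,0,0],0.0]]}}

```text
t: 6.05
position: [0.5047, -0.0599, 0.1127]
eef_rot: [[-0.0, 0.994, 0.109], [0.0, 0.109, -0.994], [-1.0, -0.0, -0.0]]
wrist_force: [0.2, -0.0, 0.1]
width: -0.0001
```

{"fn": "jog_arm", "kwargs": {"steps": [[[0.001,0,0],[0,0,0],0.0],[[0.002,0,0],[0,0,0],0.0],[[0.002,0,0],[0,0,0],0.0]]}}

```text
t: 6.35
position: [0.5047, -0.0599, 0.1106]
eef_rot: [[-0.0, 0.994, 0.109], [0.0, 0.109, -0.994], [-1.0, -0.0, -0.0]]
wrist_force: [0.6, -0.7, 0.5]
width: -0.0001
```

Run:
```python
from h import *
p,d=camera('scene');np.savez('pics/scene_5.npz',p=p,d=d);W=cloud('scene',d)
cv2.imwrite('pics/c6.png',cv2.resize(p[205:240,215:260,::-1],None,fx=17,fy=17,interpolation=cv2.INTER_NEAREST))
for v in range(212,236): print(v,[tuple((W[v,u]*1000).astype(int)) for u in range(230,244,2)])
print(get_state()['effort'],get_state()['wrist_force'])
```

```text
212 [(np.int64(531), np.int64(-88), np.int64(251)), (np.int64(534), np.int64(-83), np.int64(250)), (np.int64(535), np.int64(-78), np.int64(245)), (np.int64(539), np.int64(-74), np.int64(246)), (np.int64(540), np.int64(-68), np.int64(241)), (np.int64(540), np.int64(-61), np.int64(234)), (np.int64(538), np.int64(-53), np.int64(225))]
213 [(np.int64(529), np.int64(-88), np.int64(244)), (np.int64(533), np.int64(-84), np.int64(244)), (np.int64(520), np.int64(-69), np.int64(215)), (np.int64(532), np.int64(-70), np.int64(229)), (np.int64(539), np.int64(-67), np.int64(234)), (np.int64(542), np.int64(-63), np.int64(234)), (np.int64(542), np.int64(-56), np.int64(227))]
214 [(np.int64(517), np.int64(-81), np.int64(217)), (np.int64(522), np.int64(-78), np.int64(220)), (np.int64(524), np.int64(-72), np.int64(217)), (np.int64(530), np.int64(-69), np.int64(221)), (np.int64(540), np.int64(-69), np.int64(232)), (np.int64(541), np.int64(-62), np.int64(227)), (np.int64(542), np.int64(-56), np.int64(222))]
215 [(np.int64(513), np.int64(-80), np.int64(207)), (np.int64(524), np.int64(-79), np.int64(218)),
[... 6373 characters left out ...]
 np.int64(-127), np.int64(262)), (np.int64(601), np.int64(-122), np.int64(256)), (np.int64(606), np.int64(-118), np.int64(259)), (np.int64(607), np.int64(-112), np.int64(253)), (np.int64(624), np.int64(-117), np.int64(282))]
235 [(np.int64(512), np.int64(-90), np.int64(100)), (np.int64(520), np.int64(-88), np.int64(109)), (np.int64(600), np.int64(-127), np.int64(256)), (np.int64(603), np.int64(-123), np.int64(255)), (np.int64(607), np.int64(-119), np.int64(256)), (np.int64(623), np.int64(-123), np.int64(282)), (np.int64(626), np.int64(-119), np.int64(279))]
[-4.42534758e-03 -6.31951547e+01  3.43838561e+01 -5.09398745e-02
 -2.79405313e-04  2.24233986e-05] [ 0.34310964 -0.2412268  -0.65586014]
```

View pics/c6.png

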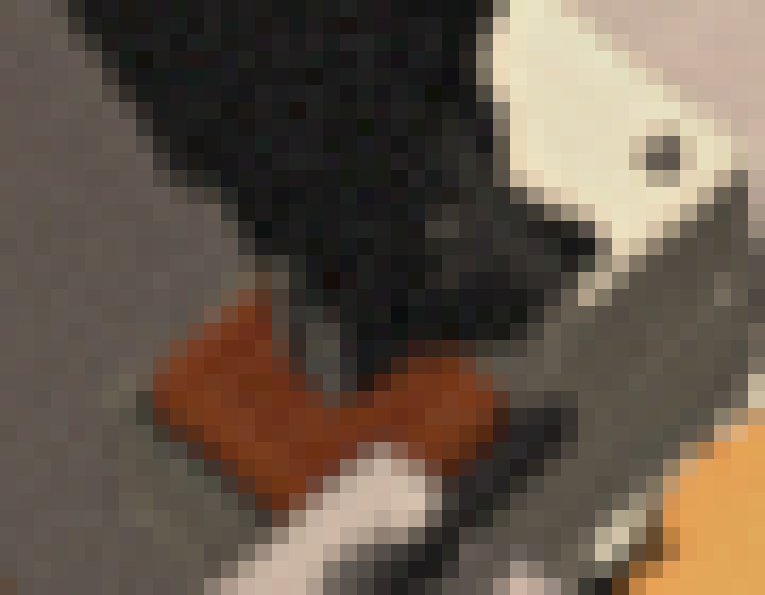

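The depth rows put the finger front at about y -0.071 with its lower end at z 0.115, so contact should be imminent. The tip seems to sit near the TCP plane, not 19 mm ahead of it. I'll continue guarded.

{"fn": "jog_arm", "kwargs": {"steps": [[[0.001,0,0],[0,0,0],0.0],[[0.002,0,0],[0,0,0],0.0],[[0.002,0,0],[0,0,0],0.0]]}}

```text
t: 6.7
position: [0.5048, -0.0599, 0.1088]
eef_rot: [[0.0, 0.994, 0.109], [-0.0, 0.109, -0.994], [-1.0, 0.0, 0.0]]
wrist_force: [-0.8, -0.4, 2.3]
width: 0.0001
```

{"fn": "jog_arm", "kwargs": {"steps": [[[0.001,0,0],[0,0,0],0.0],[[0.002,0,0],[0,0,0],0.0],[[0.002,0,0],[0,0,0],0.0]]}}

```text
t: 7.0
position: [0.5048, -0.0599, 0.1067]
eef_rot: [[0.0, 0.994, 0.109], [0.0, 0.109, -0.994], [-1.0, 0.0, -0.0]]
wrist_force: [-0.1, -0.0, 4.8]
width: 0.0003
```

Contact made at TCP z of about 0.109 (3 to 5 N). I'll press to near the bottom.

{"fn": "jog_arm", "kwargs": {"steps": [[[0.0015,0,0],[0,0,0],0.0],[[0.003,0,0],[0,0,0],0.0],[[0.0045,0,0],[0,0,0],0.0],[[0.0045,0,0],[0,0,0],0.0]]}}

```text
t: 7.4
position: [0.5048, -0.0599, 0.1022]
eef_rot: [[0.0, 0.994, 0.109], [0.0, 0.109, -0.994], [-1.0, 0.0, -0.0]]
wrist_force: [-0.4, 0.8, 6.0]
width: 0.0002
```

{"fn": "jog_arm", "kwargs": {"steps": [[[0.001,0,0],[0,0,0],0.0],[[0.002,0,0],[0,0,0],0.0],[[0.002,0,0],[0,0,0],0.0]]}}

```text
t: 7.7
position: [0.505, -0.06, 0.1013]
eef_rot: [[0.001, 0.994, 0.109], [-0.0, 0.109, -0.994], [-1.0, 0.001, 0.001]]
wrist_force: [-6.1, 0.8, 23.0]
width: 0.0
```

```bash
python3 go.py 0.1
```

```text
t 7.7 pos [ 0.505  -0.06    0.1013] w 0.0 F [-6.1  0.8 23. ] j [-16.   17.7 -19.6  52.6  -0.   67.8]
shift [ 0.0013 -0.0007 -0.0017] turn x 0.28000000000000025
R [[0.0013, 0.994, 0.1094], [-0.0005, 0.1094, -0.994], [-1.0, 0.0012, 0.0006]] station rel to B 0.0007 0.0093 sy in tool [-6.0e-04  4.9e-03 -1.0e+00]
```

Bottomed at 0.1015 (the force jumped to 23 N). I'll ease 0.8 mm and start pushing along station +y (tool -z), gently at first.

{"fn": "jog_arm", "kwargs": {"steps": [[[-0.0008,0,0],[0,0,0],0.0],[[-0.0008,0,-0.001],[0,0,0],0.0],[[-0.0008,0,-0.003],[0,0,0],0.0],[[-0.0008,0,-0.005],[0,0,0],0.0],[[-0.0008,0,-0.007],[0,0,0],0.0]]}}

```text
t: 8.2
position: [0.5042, -0.0533, 0.1015]
eef_rot: [[0.001, 0.994, 0.109], [-0.001, 0.109, -0.994], [-1.0, 0.001, 0.001]]
wrist_force: [-2.6, -2.0, 10.7]
width: 0.0003
```

{"fn": "jog_arm", "kwargs": {"steps": [[[0,0,-0.002],[0,0,0],0.0],[[0,0,-0.004],[0,0,0],0.0],[[0,0,-0.007],[0,0,0],0.0],[[0,0,-0.01],[0,0,0],0.0],[[0,0,-0.013],[0,0,0],0.0]]}}

```text
t: 8.7
position: [0.5028, -0.0404, 0.1015]
eef_rot: [[0.001, 0.994, 0.109], [-0.001, 0.109, -0.994], [-1.0, 0.001, 0.001]]
wrist_force: [-2.1, -1.4, 10.9]
width: -0.0002
```

```bash
python3 go.py 0.1
```

```text
t 8.7 pos [ 0.5028 -0.0404  0.1015] w -0.0002 F [-2.1 -1.4 10.9] j [-13.8  17.3 -20.2  52.4  -0.   69.9]
shift [ 0.0015 -0.0006  0.018 ] turn x 0.2599999999999998
R [[0.0007, 0.994, 0.1091], [-0.001, 0.1091, -0.994], [-1.0, 0.0006, 0.0011]] station rel to B 0.0005 0.029 sy in tool [-0.0011  0.0046 -1.    ]
```

The drag is about 1.5 N with no lock resistance, so the slide is moving freely. I'll continue.

{"fn": "jog_arm", "kwargs": {"steps": [[[0,0,-0.004],[0,0,0],0.0],[[0,0,-0.008],[0,0,0],0.0],[[0,0,-0.013],[0,0,0],0.0],[[0,0,-0.018],[0,0,0],0.0],[[0,0,-0.023],[0,0,0],0.0]]}}

```text
t: 9.2
position: [0.5004, -0.0174, 0.1015]
eef_rot: [[0.001, 0.994, 0.109], [-0.001, 0.109, -0.994], [-1.0, 0.001, 0.001]]
wrist_force: [-1.7, -2.6, 10.6]
width: -0.0002
```

{"fn": "jog_arm", "kwargs": {"steps": [[[0,0,-0.005],[0,0,0],0.0],[[0,0,-0.01],[0,0,0],0.0],[[0,0,-0.015],[0,0,0],0.0],[[0,0,-0.02],[0,0,0],0.0],[[0,0,-0.025],[0,0,0],0.0]]}}

```text
t: 9.7
position: [0.4977, 0.0075, 0.1014]
eef_rot: [[0.001, 0.994, 0.109], [-0.001, 0.109, -0.994], [-1.0, 0.001, 0.001]]
wrist_force: [-0.9, -1.6, 9.8]
width: 0.0
```

{"fn": "jog_arm", "kwargs": {"steps": [[[0,0,-0.005],[0,0,0],0.0],[[0,0,-0.01],[0,0,0],0.0],[[0,0,-0.015],[0,0,0],0.0],[[0,0,-0.02],[0,0,0],0.0],[[0,0,-0.025],[0,0,0],0.0]]}}

```text
t: 10.2
position: [0.4951, 0.0324, 0.1014]
eef_rot: [[0.001, 0.994, 0.109], [-0.001, 0.109, -0.994], [-1.0, 0.001, 0.001]]
wrist_force: [-0.7, -1.1, 9.0]
width: -0.0001
```

```bash
python3 go.py 0.1
```

```text
t 10.2 pos [0.4951 0.0324 0.1014] w -0.0001 F [-0.7 -1.1  9. ] j [ -5.7  16.6 -21.3  52.   -0.   78.1]
shift [ 0.0015 -0.0009  0.0912] turn x 0.2599999999999998
R [[0.0011, 0.994, 0.1091], [-0.0008, 0.1091, -0.994], [-1.0, 0.001, 0.0009]] station rel to B 0.0004 0.1022 sy in tool [-9.0e-04  4.6e-03 -1.0e+00]
```

{"fn": "jog_arm", "kwargs": {"steps": [[[0.0001,0,-0.005],[0,0,0],0.0],[[0.0002,0,-0.01],[0,0,0],0.0],[[0.0003,0,-0.015],[0,0,0],0.0],[[0.0003,0,-0.02],[0,0,0],0.0],[[0.0003,0,-0.025],[0,0,0],0.0]]}}

```text
t: 10.7
position: [0.4925, 0.0572, 0.1014]
eef_rot: [[0.002, 0.994, 0.109], [-0.001, 0.109, -0.994], [-1.0, 0.001, 0.001]]
wrist_force: [-1.3, -1.2, 13.2]
width: 0.0
```

{"fn": "jog_arm", "kwargs": {"steps": [[[0,0,-0.005],[0,0,0],0.0],[[0,0,-0.01],[0,0,0],0.0],[[0.0001,0,-0.015],[0,0,0],0.0],[[0.0001,0,-0.02],[0,0,0],0.0],[[0.0002,0,-0.025],[0,0,0],0.0]]}}

```text
t: 11.2
position: [0.4898, 0.0822, 0.1013]
eef_rot: [[0.002, 0.994, 0.109], [-0.001, 0.109, -0.994], [-1.0, 0.002, 0.001]]
wrist_force: [-1.6, -1.2, 17.5]
width: -0.0001
```

{"fn": "jog_arm", "kwargs": {"steps": [[[0,0,-0.005],[0,0,0],0.0],[[0,0,-0.01],[0,0,0],0.0],[[0.0001,0,-0.015],[0,0,0],0.0],[[0.0001,0,-0.02],[0,0,0],0.0],[[0.0002,0,-0.025],[0,0,0],0.0]]}}

```text
t: 11.7
position: [0.4872, 0.107, 0.1013]
eef_rot: [[0.002, 0.994, 0.109], [-0.001, 0.109, -0.994], [-1.0, 0.002, 0.001]]
wrist_force: [-3.3, -2.6, 19.0]
width: -0.0
```

```bash
python3 go.py 0.1
```

```text
t 11.7 pos [0.4872 0.107  0.1013] w -0.0 F [-3.3 -2.6 19. ] j [  3.   16.8 -21.   52.   -0.   86.8]
shift [ 0.0014 -0.0013  0.1662] turn x 0.2699999999999996
R [[0.0023, 0.994, 0.1091], [-0.0005, 0.1091, -0.994], [-1.0, 0.0022, 0.0007]] station rel to B 0.0005 0.1773 sy in tool [-7.0e-04  4.6e-03 -1.0e+00]
```

{"fn": "jog_arm", "kwargs": {"steps": [[[-0.0001,0,-0.005],[0,0,0],0.0],[[-0.0002,0,-0.01],[0,0,0],0.0],[[-0.0002,0,-0.015],[0,0,0],0.0],[[-0.0002,0,-0.02],[0,0,0],0.0],[[-0.0002,0,-0.025],[0,0,0],0.0]]}}

```text
t: 12.2
position: [0.4845, 0.1319, 0.1014]
eef_rot: [[0.002, 0.994, 0.109], [-0.0, 0.109, -0.994], [-1.0, 0.002, 0.001]]
wrist_force: [-1.1, -1.9, 15.5]
width: -0.0002
```

{"fn": "jog_arm", "kwargs": {"steps": [[[0,0,-0.0045],[0,0,0],0.0],[[0,0,-0.009],[0,0,0],0.0],[[0,0,-0.013],[0,0,0],0.0],[[0,0,-0.0165],[0,0,0],0.0],[[0,0,-0.0195],[0,0,0],0.0]]}}

```text
t: 12.7
position: [0.4825, 0.1514, 0.1014]
eef_rot: [[0.002, 0.994, 0.109], [-0.0, 0.109, -0.994], [-1.0, 0.002, 0.0]]
wrist_force: [-0.1, -2.0, 15.6]
width: -0.0001
```

{"fn": "jog_arm", "kwargs": {"steps": [[[0,0,-0.0025],[0,0,0],0.0],[[0,0,-0.0045],[0,0,0],0.0],[[0,0,-0.0065],[0,0,0],0.0],[[0,0,-0.008],[0,0,0],0.0],[[0,0,-0.0095],[0,0,0],0.0]]}}

```text
t: 13.2
position: [0.4816, 0.1598, 0.1014]
eef_rot: [[0.003, 0.994, 0.109], [-0.003, 0.109, -0.994], [-1.0, 0.002, 0.003]]
wrist_force: [1.0, -9.8, 15.9]
width: 0.0001
```

```bash
python3 go.py 0.1
```

```text
t 13.2 pos [0.4816 0.1598 0.1014] w 0.0001 F [ 1.  -9.8 15.9] j [  9.2  17.6 -19.8  52.5  -0.2  93. ]
shift [ 0.002  -0.0013  0.2193] turn x 0.25
R [[0.0027, 0.9941, 0.1088], [-0.0026, 0.1088, -0.9941], [-1.0, 0.0024, 0.0028]] station rel to B 0.0004 0.2303 sy in tool [-0.0028  0.0043 -1.    ]
```

{"fn": "jog_arm", "kwargs": {"steps": [[[0,0,-0.001],[0,0,0],0.0],[[0,0,-0.002],[0,0,0],0.0],[[0,0,-0.002],[0,0,0],0.0]]}}

```text
t: 13.5
position: [0.4814, 0.1617, 0.1014]
eef_rot: [[0.003, 0.994, 0.109], [-0.003, 0.109, -0.994], [-1.0, 0.002, 0.003]]
wrist_force: [0.9, -10.4, 14.8]
width: 0.0003
```

```bash
python3 go.py 0.1
python3 - <<'E'
from h import *
o=cap('6');p,d=o['scene'];cv2.imwrite('pics/c7.png',cv2.resize(p[150:290,200:380,::-1],None,fx=4,fy=4,interpolation=cv2.INTER_CUBIC))
W=cloud('scene',d)
hsv=cv2.cvtColor(p,cv2.COLOR_RGB2HSV)
m=(abs(W[...,2]-.1415)<.008)&(hsv[...,1]<70)&(p.max(2)>120)&(abs(W[...,0]-.475)<.07)&(abs(W[...,1]-.2)<.08)
print(m.sum(),W[m].mean(0));r=cv2.minAreaRect(W[m][:,:2].astype(np.float32));print(r)
E
```

```text
t 13.5 pos [0.4814 0.1617 0.1014] w 0.0003 F [  0.9 -10.4  14.8] j [  9.5  17.6 -19.8  52.5  -0.2  93.2]
shift [ 0.002  -0.0013  0.2212] turn x 0.2400000000000002
R [[0.0027, 0.9941, 0.1086], [-0.0027, 0.1086, -0.9941], [-1.0, 0.0024, 0.0029]] station rel to B 0.0004 0.2322 sy in tool [-0.0029  0.0041 -1.    ]
53 [0.491026   0.21868184 0.14023505]
((0.4890119731426239, 0.18954947590827942), (0.04387437179684639, 0.08203622698783875), 2.3954412937164307)
```

View pics/c7.png

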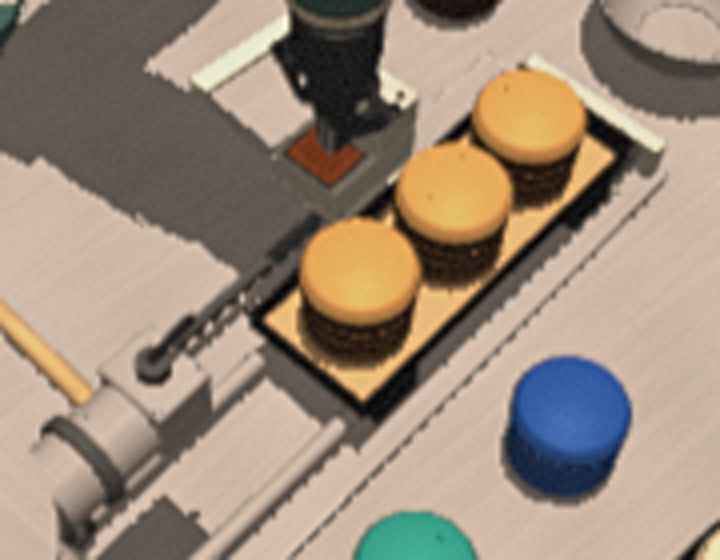

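The tray is at the end piece with all three cakes standing (scene crop 360,290; 455,210; 530,130). The finger is slipping on the button at about 10 N. I'll advance until it bears on the shoulder itself, to confirm the hard stop.

{"fn": "jog_arm", "kwargs": {"steps": [[[0,0,-0.001],[0,0,0],0.0],[[0,0,-0.002],[0,0,0],0.0],[[0,0,-0.003],[0,0,0],0.0],[[0,0,-0.003],[0,0,0],0.0]]}}

```text
t: 14.0
position: [0.4811, 0.1647, 0.1014]
eef_rot: [[0.003, 0.994, 0.109], [-0.003, 0.109, -0.994], [-1.0, 0.002, 0.003]]
wrist_force: [0.6, -9.8, 14.1]
width: -0.0005
```

{"fn": "jog_arm", "kwargs": {"steps": [[[0,0,-0.001],[0,0,0],0.0],[[0,0,-0.002],[0,0,0],0.0],[[0,0,-0.003],[0,0,0],0.0],[[0,0,-0.003],[0,0,0],0.0]]}}

```text
t: 14.4
position: [0.4809, 0.167, 0.1014]
eef_rot: [[0.003, 0.994, 0.108], [-0.004, 0.108, -0.994], [-1.0, 0.002, 0.004]]
wrist_force: [2.1, -15.0, 14.7]
width: 0.0
```

The force rose to 15 N and the finger stopped, so the finger is on the shoulder and the slide is on its hard stop. I'll let the button up while leaning lightly on the shoulder, then back off and lift.

{"fn": "jog_arm", "kwargs": {"steps": [[[-0.002,0,0],[0,0,0],0.0],[[-0.004,0,0],[0,0,0],0.0],[[-0.007,0,0],[0,0,0],0.0],[[-0.01,0,0],[0,0,0],0.0],[[-0.012,0,0],[0,0,0],0.0]]}}

```text
t: 14.9
position: [0.4793, 0.1669, 0.1118]
eef_rot: [[-0.001, 0.994, 0.108], [-0.004, 0.108, -0.994], [-1.0, -0.002, 0.004]]
wrist_force: [2.2, -13.7, -9.4]
width: -0.0003
```

{"fn": "jog_arm", "kwargs": {"steps": [[[0,0,0.002],[0,0,0],0.0],[[0,0,0.005],[0,0,0],0.0],[[0,0,0.007],[0,0,0],0.0],[[-0.005,0,0.008],[0,0,0],0.0],[[-0.015,0,0.008],[0,0,0],0.0]]}}

```text
t: 15.4
position: [0.4801, 0.1606, 0.1277]
eef_rot: [[-0.001, 0.994, 0.109], [-0.0, 0.109, -0.994], [-1.0, -0.001, -0.0]]
wrist_force: [-0.1, 0.3, 1.0]
width: 0.0002
```

{"fn": "jog_arm", "kwargs": {"steps": [[[-0.02,0,0],[0,0,0],0.0],[[-0.05,0,0],[0,0,0],0.0],[[-0.08,0,0],[0,0,0],0.0],[[-0.11,0,0],[0,0,0],0.0],[[-0.11,0,0],[0,0,0],0.0]]}}

```text
t: 15.9
position: [0.4819, 0.1611, 0.2419]
eef_rot: [[0.006, 0.994, 0.11], [0.001, 0.11, -0.994], [-1.0, 0.006, -0.0]]
wrist_force: [0.9, 0.5, -0.5]
width: -0.0004
```

{"fn": "jog_arm", "kwargs": {"steps": [[[0,-0.03,0.0],[0,0,0],0.0],[[0,-0.06,0.0],[0,0,0],0.0],[[0,-0.09,0.0],[0,0,0],0.0],[[0,-0.12,0.0],[0,0,0],0.0],[[0,-0.14,0],[0,0,0],0.0]]}}

```text
t: 16.4
position: [0.3393, 0.1453, 0.2378]
eef_rot: [[0.0, 0.994, 0.109], [0.0, 0.109, -0.994], [-1.0, 0.0, -0.0]]
wrist_force: [0.9, -0.3, 0.2]
width: 0.0002
```

```bash
python3 go.py 0.1
python3 - <<'E'
from h import *
o=cap('7');p,d=o['scene'];cv2.imwrite('pics/c8.png',cv2.resize(p[110:290,180:400,::-1],None,fx=3.3,fy=3.3,interpolation=cv2.INTER_CUBIC))
for n in o:
    p,d=o[n];W=cloud(n,d);hsv=cv2.cvtColor(p,cv2.COLOR_RGB2HSV)
    m=(cv2.inRange(hsv,(3,170,80),(16,255,255))>0)&(abs(W[...,1]-.15)<.05)&(abs(W[...,0]-.485)<.05)
    if m.sum(): print(n,'button',m.sum(),np.median(W[m],0).round(4),W[m].mean(0).round(4))
    m=(abs(W[...,2]-.1405)<.006)&(abs(W[...,0]-.478)<.05)&(abs(W[...,1]-.2)<.05)
    if m.sum(): print(n,'shoulder',m.sum(),W[m].mean(0).round(4),cv2.minAreaRect(W[m][:,:2].astype(np.float32)))
E
```

```text
t 16.4 pos [0.3393 0.1453 0.2378] w 0.0002 F [ 0.9 -0.3  0.2] j [ 10.5  -0.5 -19.9  70.6   0.   94.2]
shift [0.1378 0.1415 0.2205] turn x 0.29000000000000004
R [[0.0, 0.994, 0.1095], [0.0001, 0.1095, -0.994], [-1.0, 0.0, -0.0001]] station rel to B -0.1426 0.2307 sy in tool [ 1.e-04  5.e-03 -1.e+00]
scene button 173 [0.4833 0.1485 0.1137] [0.4833 0.1487 0.1133]
scene shoulder 281 [0.4774 0.1994 0.1405] ((0.47561538219451904, 0.200180783867836), (0.07497301697731018, 0.05525960028171539), 8.154522895812988)
top button 172 [0.4824 0.1497 0.1144] [0.4823 0.1498 0.1144]
top shoulder 338 [0.4765 0.2008 0.1404] ((0.476407915353775, 0.20091210305690765), (0.0715581625699997, 0.053076472133398056), 6.392900466918945)
```

View pics/c8.png

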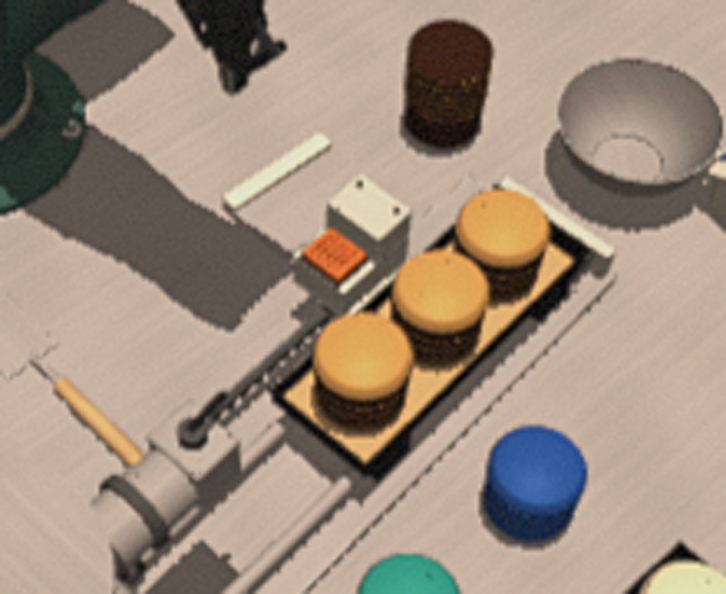

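View pics/top_7.png

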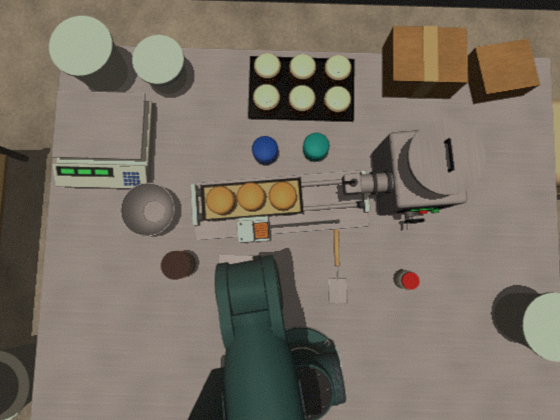

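The button is up (0.114 m) and the travel measures 0.220 m by both button and shoulder. The cakes are standing, the bystanders are in place and the hand is clear.

```bash
python3 -c "
from workcell import *
print(get_state()['wrist_force']); print(sign_off())"
```

```text
[-0.65089648  0.3616785  -0.21771428]
the job is handed in; nothing more can be done
None
```

I pressed the orange button to its bottom and held it down while pushing the slide against its end stop. I then let the button spring up, withdrew the hand, and handed the job in with about 16.4 s used.

**Last checks:**
- **Travel:** in the top view, the button moved 220 mm along the rails and the shoulder 219.8 mm.
- **End stop:** the push force rose to about 15 N and the finger stopped there, with the finger on the shoulder.
- **Button:** its top face reads 113–114 mm above the bench, so it is up. I did not tug the slide to test the lock.
- **Cakes and bench:** all three cakes stand on the tray. The bowl, jar, spatula and case stack look unmoved in the pictures. The dough scraper is partly hidden by the arm in the top view, but its visible grip looks in place.
- **Hand:** it is clear of everything, and the wrist force is within noise of zero.

**What disagreed:**
- **Fingertip:** with the fingers shut, it met the button with the TCP at about 0.109 m, instead of the 0.133 m expected from "19 mm ahead". I found the contact by force.
- **Push contact:** friction on the pressed button carried the slide for most of the way. The finger reached the push shoulder only at the end stop.

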